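# Pin the timing lever into the fork of the magneto test stand

### The job

On the sloped green test stand, swing the brass lever fully into the fork so that its lug hole lines up, then take the long pin with the red grip from the wooden rack and push it down through fork and lug until its collar sits fully home on the fork, and let go. Leave the short black-gripped pin in the rack and leave the other things lying on the counter where they are.

Things in the scene. Friction and masses are not known exactly. Their poses are not given: they have to be found in the camera images.
- fork: green fork on the fixed stand (place and yaw vary). Origin: centre of the upper hole's mouth, 105 mm above the counter. z points out along the pin axis, 35 deg from vertical, leaning to the robot's left; x uphill, to its right; y level, away from it, to the lever's pivot. Upper cheek x -24 to 38, y -25 to 25, z -15 to 0 mm; hole 17.5 mm wide. Under it a slot to z -35, web at x 23
- lever (a joint): angle of the brass lever. 0: lug hole exactly on the fork's axis. Grows as it swings downhill out of the fork (lug moves to fork -x); starts at 0.35 to 0.6. At the stop, -0.02, the lug meets the web, its hole 3 mm past the axis. The pivot is stiff (0.25 N m of friction): the lever stays where left, and the pin's cone, pushed with up to about 15 N, draws the lug into line
- lower_hole (a point): mouth of the lower hole, 17.5 mm wide, on the same axis, 35 mm under the fork's origin, in the deck that is the lower cheek: fork x -24 to 38, y -50 to 190, z -50 to -35 mm. 30 mm below the deck are free for the pin's end
- pivot (a point): the lever's pivot, a steel stud parallel to fork z at fork x 0, y 150 mm, z -25 mm (mid-thickness of the lever)
- lug_hole (a point): centre of the 17.5 mm hole in the lever's lug, on the lug's upper face (fork z -17.5 mm). Lug 40 x 44 x 15 mm, 150 mm from the pivot; it leaves 2.5 mm of air to either cheek
- lever_post (a point): on the axis of the lever's upright black post (20 mm thick, parallel to fork z, from fork z -17.5 to 27.5 mm), 70 mm from the pivot towards the lug; the point is at fork z +5, 22.5 mm under the post's top. The lever's bar below is 26 mm wide, 15 mm thick, its upper face at fork z -17.5. About 6 N along fork +x at the post close it, up to 16 N at first touch
- pin: long steel pin with red grip, about 0.2 kg, upright in one of the rack's holes. Origin: centre of the collar's underside; z from tip to grip. Shank 16 mm thick, 80 mm long below the origin, the last 12 mm a cone to 6 mm; collar 36 mm wide, z 0 to 6; square grip 26 x 26 mm, sides along the pin's x and y, z 6 to 36. Home: its origin meets the fork's. Any turn about its axis will do
- pin_tip (a point): end of the long pin's cone, 80 mm under its origin
- short_pin: the wrong pin: same make with a black grip and a shank of 55 mm, in the rack's other hole, its grip's top 96 mm above the counter; must stay
- rack: wooden block, fixed, 60 x 170 x 45 mm, origin at the centre of its underside, long side along its y; two upright blind holes 17 mm across, 40 mm deep, at y -45 and +45 mm. The long pin's origin stands 85 mm above the counter, the short one's 60 mm; either pin may be in either hole
- magnet: red horseshoe magnet lying flat, about 120 x 100 x 24 mm, origin at the underside; bystander
- armature: armature with a 180 mm steel shaft lying on its 80 x 44 x 36 mm core, origin at the core's underside; bystander
- bobbin: black coil bobbin standing upright, 54 mm in diameter, 60 mm tall, origin at the underside; bystander
- timing_plate: round brass plate, 110 mm across, 8 mm thick with a low hub, origin at the underside; bystander
There are look-alikes about, which are no part of the job. Leave any blue or turquoise look-alike of the pin alone.

How it is judged (in metres and radians):
On the way, in this order (a step that is already met when the one before it is completed fails the run):
1. the lever is swung into the fork, its hole within about 6 mm of the fork's axis, with the pin not yet in (value of joint lever below 0.04 rad and distance between pin and fork above 0.06 m), for 0.2 s.
2. the long pin is through fork and lug with its collar on the fork (z of pin in the frame of fork between -0.003 and 0.003 m and x of pin in the frame of fork between -0.003 and 0.003 m and y of pin in the frame of fork between -0.003 and 0.003 m and angle between the z axis of pin and the z axis of fork, either way round below 0.07 rad and value of joint lever between -0.03 and 0.03 rad), for 0.2 s.
At the end, for the whole second after the job is handed in: The long pin is seated through fork and lug and released: collar's underside within 3 mm of the upper cheek's face and centred within 3 mm, axes within 4 degrees, lever within 0.03 rad of aligned (the pin is through its lug), pin at rest (all of step 2 and linear speed of pin below 0.02 m/s and contact force between pin and the fingers below 0.1 N); the robot touches nothing.
It fails at once if the short pin is pulled or shoved more than 20 mm (distance of short_pin from where it was at the start of the episode above 0.02 m).
It fails at once if a bystander on the counter is moved more than 25 mm (distance of any of magnet, armature, bobbin, timing_plate from where it was at the start of the episode above 0.025 m).
It also fails if it takes over 58 s, if anything falls off the work surface, if the arm or the gripper's body presses on something with over 40 N, if the wrist force passes 120 N, or if a joint passes its speed limit or range.

### The arm

A 6-joint arm with a two-finger parallel gripper is mounted at the origin on the work surface. World frame = base frame: x ahead of the robot, y to its left, z up, the work surface at z = 0. Lengths are in m, angles in degrees, forces in N, time in s.
With the tool pointing down it reaches from about 0.275 to 0.85 m from the base axis. Payload 5.2 kg.
Tool frame: the origin (TCP) lies midway between the tips of the shut fingers; the grasp point (between the pads) lies 19 mm behind it; z points along the fingers, y is the line along which they close (so a half turn about z gives the same grasp; the last joint's range is limited). The gripper opens to 85 mm and grips with 20 to 120 N. Pads are 22 mm wide; open, the fingers measure 114 mm over their backs; the gripper's body (76 mm by 85 mm) begins 54 mm behind the grasp point. The pads swing forward as they close: fully open they stand 13 mm farther back than shut.
Start: joints at [-88.568, 14.817, 87.949, -0, 77.235, -11.62], TCP at [0.124, -0.536, 0.192] pointing down, gripper open.
Joint ranges: [-179.93, 179.93], [-52.35, 119.4], [10.71, 147.94], [-69.91, 249.91], [12.55, 155.21], [-178.61, 178.61]. Speed limits (degrees/s): [147.25, 147.25, 180, 180, 180, 180].

### API

Orientations are given as [roll, pitch, yaw] about the fixed x, y, z axes, in that order (R = Rz(yaw) Ry(pitch) Rx(roll)).
In Python, from station import telemetry, vision, hand_in, nets gives the robot as it stands.
- The arm moves only by the shell command python3 -m handwheel 'ROWS'. ROWS is JSON, a list of rows, each a list of 7 numbers: the shift along the tool's x, y, z normalised to -1 to 1, where 1 is 500 mm, then the turn, a rotation vector about the tool's x, y, z normalised to -1 to 1, where 1 is pi rad, then the opening, from -1 (shut) to 1 (fully open). In form: [[dx, dy, dz, rx, ry, rz, hand], ...]. A call has 1 to 20 rows; each row shifts and turns the commanded pose from where the row before left it, along the tool's axes as they then stand; what a row does not reach is not made up. A row lasts 1/8 s, in which the tool goes at most 62.5 mm and 10.7 degrees, less where a joint would pass 70% of its speed; a pose out of reach is approached as far as the arm can. A call with a number of a shift or a turn outside -1 to 1 is refused whole. A call with a gripper value outside its range is refused whole. The fingers move at their own pace and stop on an object; the grip force is fixed at half the most. Time passes only in rows, so rows that do not move let the fingers close. It gives the time, the measured TCP pose, the force, the opening and the grip force at its end, in the units of the state.
- telemetry.read_state(): the state, without advancing time (a new reading comes with each control period).
- vision.grab_frame(name): name is "scene" or "top"; returns the picture (420x560x3 uint8, red, green, blue); there is no depth.
- vision.camera_params(name): a dict with "K" (3x3 intrinsics, pixels), "distortion" ([k1, k2, p1, p2, k3] as OpenCV has them; the pictures are not rectified), "eye" and "rotation" of the camera in the world. Camera axes: x right, y up, looking along -z (the intrinsics and any distortion apply to the point x, -y, -z); pixel columns grow to the right and rows downward; lengths in m; the calibration is good to about 2 mm. A picture is of the moment at which its call begins. camera_params takes no time and is no camera call.
- hand_in(): hands the job in; it is judged then, once.
Trained networks look in the newest picture that a camera, given by its name, has taken for a name from the list of things; names that differ only in an ending like _2 or _b are one class to them, and where a whole thing is asked for, a point or a joint stands for the part that bears it (a point fixed in the world has none). Each returns a list of dicts, best first, with "p" (0 to 1); they miss things now and then, are a little off and sometimes report something else, mostly with a low value. They report only what shows in the picture. A call takes as long as a camera call. They do not tell look-alikes from the thing itself.
- nets.masks_of(camera, query): "region" (420x560 bool, what is visible of it) and "rect" ([left, top, width, height] in pixels, round what is visible of it).
The state is a dict: "time": time; "joints": joint angles; "dq": joint speeds; "joint_torque": joint torques, N m; "ee_pos": TCP position; "tool_rot": TCP orientation; "contact_force": force on the tool from outside, world axes, zero at the start; "torque": the same for the moment, N m; "gripper_width": finger opening in m; "grasp_force": force on a finger pad.
Only numpy, scipy, OpenCV 4.12 (cv2) and the standard library are available. Lean on these libraries where they do the work, as an engineer would, in place of code of your own. Each camera call takes 0.05 s, during which the arm holds its last target. There are 200 camera calls.

## Working session

There is one attempt and no reset: what is moved stays moved. The work goes in short steps, Python scripts to look and compute and a shell command to move; the robot and the scene stay as the last step left them, time stands still between calls to the robot, and variables do not carry over. Pictures are saved under pics/ and viewed, at most 10 in all, crops included, and the job is handed in when it is done.

```bash
mkdir -p pics; ls
python3 - <<'E'
from station import telemetry, vision
import cv2
for n in("scene","top"):
    f=vision.grab_frame(n); cv2.imwrite(f"pics/{n}0.png",f[:,:,::-1])
    p=vision.camera_params(n); print(n,p)
s=telemetry.read_state(); print(s)
E
```

```text
pics
scene {'K': array([[411.41433797,   0.        , 285.86722688],
       [  0.        , 411.41433797, 212.78243404],
       [  0.        ,   0.        ,   1.        ]]), 'distortion': array([0.04089387, 0.        , 0.        , 0.        , 0.        ]), 'eye': array([1.15101318, 0.12223289, 0.95224506]), 'rotation': array([35.5820876 , -0.72992187, 99.6536087 ])}
top {'K': array([[514.94035428,   0.        , 271.31455956],
       [  0.        , 514.94035428, 203.2991103 ],
       [  0.        ,   0.        ,   1.        ]]), 'distortion': array([-0.13896957,  0.        ,  0.        ,  0.        ,  0.        ]), 'eye': array([0.33061616, 0.04310499, 1.41781389]), 'rotation': array([ 9.07068949e+00,  4.64114330e-02, -9.11874881e+01])}
{'time': 0.1, 'joints': array([-8.85665315e+01,  1.48543421e+01,  8.80046465e+01,  1.92482416e-03,
        7.72345440e+01, -1.16212296e+01]), 'dq': array([ 0.03543276, -0.13491363, -0.18669164, -0.05104852,  0.05223579,
       -0.0809415 ]), 'joint_torque': array([ 4.76512287e-03, -4.46966171e+01, -2.91246325e+01,  5.26757253e-05,
        6.15240206e-03,  4.85160200e-06]), 'ee_pos': array([ 0.12424137, -0.53523789,  0.19096597]), 'tool_rot': array([-1.79908763e+02, -2.06793758e-02,  1.30542548e+01]), 'contact_force': array([ 0.1772753 ,  0.61792691, -1.60794164]), 'torque': array([0.01747265, 0.00240394, 0.03985984]), 'grasp_force': 0.0, 'gripper_width': 0.08543957762668064}
```

View pics/scene0.png

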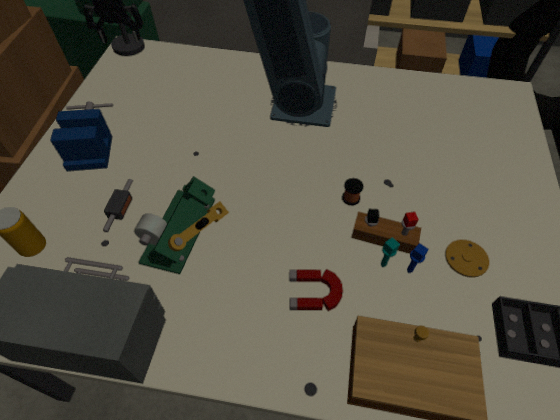

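View pics/top0.png

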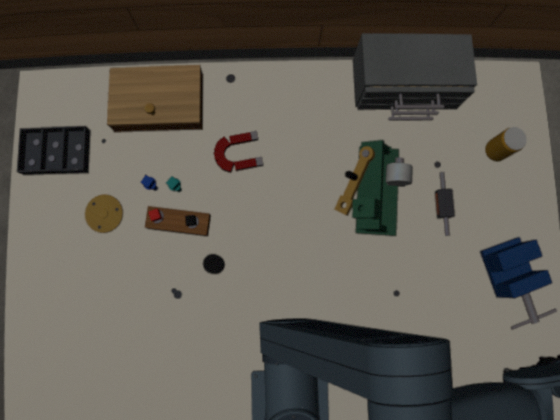

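The scene picture shows the stand at about (185,225), the rack at (387,232) with a black grip at (373,217) and a red one at (410,220), and blue and turquoise look-alikes at (418,256) and (390,250). In the top picture, red is at (155,215), black at (191,221), and the lever runs from its pivot (365,153) to the lug (343,204).

Candidates for the long pin, by scene pixel: red (410,220) in the rack, black (373,217) in the rack, turquoise (390,250) and blue (418,256) on the counter. I choose the red one and check it in a close crop.

```bash
cat > h.py <<'E'
import numpy as np, cv2
from scipy.spatial.transform import Rotation as R
from scipy.optimize import least_squares
from station import vision, telemetry, nets
P={n:vision.camera_params(n) for n in("scene","top")}
def rot(r): return R.from_euler("xyz",r,degrees=True).as_matrix()
def proj(n,X):
    p=P[n]; c=(np.atleast_2d(X)-p["eye"])@rot(p["rotation"])*[1,-1,-1]
    return cv2.projectPoints(c.reshape(-1,1,3),np.zeros(3),np.zeros(3),p["K"],p["distortion"])[0].reshape(-1,2)
def ray(n,uv):
    p=P[n]; q=cv2.undistortPoints(np.array(uv,float).reshape(1,1,2),p["K"],p["distortion"]).ravel()
    d=rot(p["rotation"])@[q[0],-q[1],-1]; return p["eye"],d/np.linalg.norm(d)
def tri(a,b):
    f=lambda X:np.r_[proj("scene",X)[0]-a,proj("top",X)[0]-b]
    s=least_squares(f,[.4,0,.05]); return s.x,np.abs(s.fun).max()
def forkR(yaw): # columns x,y,z in world; yaw=0 -> y along world x
    a=np.radians(35);
    M=np.array([[0,1,0],[-np.cos(a),0,np.sin(a)],[np.sin(a),0,np.cos(a)]])
    return R.from_euler("z",yaw).as_matrix()@M
def crop(n,x,y,w,h,k,out):
    f=vision.grab_frame(n)[y:y+h,x:x+w,::-1]; f=cv2.convertScaleAbs(f,alpha=1.6)
    return cv2.resize(f,None,fx=k,fy=k,interpolation=cv2.INTER_CUBIC)
E
python3 - <<'E'
from h import *
a=crop("scene",130,170,110,110,5,0)
b=crop("top",325,130,90,110,5,0)
c=np.zeros((550,800,3),np.uint8); c[:,:400]=a[:,:400] ; c[:,400:]=b[:, :400]; cv2.imwrite("pics/fork.png",c)
a=crop("scene",340,170,110,110,4,0)[:,:400]; b=crop("top",130,170,100,110,4,0)[:,:400]
cv2.imwrite("pics/rack.png",np.hstack([a,b]))
for q in("pin","short_pin","lever","fork","rack","lever_post"):
    for n in("scene","top"):
        vision.grab_frame(n)
        print(q,n,[(round(m["p"],2),m["rect"],np.argwhere(m["region"]).mean(0)[::-1].round(1).tolist()) for m in nets.masks_of(n,q)[:4]])
E
```

```text
pin scene [(0.64, [403.4, 209.6, 18.1, 25.1], [408.8, 221.7]), (0.53, [384.3, 240.1, 15.7, 26.1], [389.2, 250.1]), (0.52, [407.5, 242.8, 22.6, 30.2], [416.8, 256.7])]
pin top [(0.66, [139.7, 171.1, 17.3, 20.1], [149.1, 182.9]), (0.57, [185.2, 217.0, 14.3, 9.7], [191.2, 221.2]), (0.53, [164.6, 179.0, 14.4, 13.5], [173.5, 183.8]), (0.51, [149.8, 208.5, 13.3, 15.0], [156.1, 215.5])]
short_pin scene [(0.62, [361.7, 206.5, 18.9, 21.1], [372.4, 216.6])]
short_pin top []
lever scene [(0.8, [169.1, 199.5, 58.8, 49.0], [199.6, 224.3])]
lever top [(0.72, [335.2, 147.6, 41.3, 70.4], [353.7, 182.2])]
fork scene [(0.75, [151.2, 176.0, 77.8, 87.6], [187.7, 219.4])]
fork top [(0.56, [336.2, 137.1, 48.9, 92.0], [365.3, 186.9])]
rack scene [(0.77, [350.6, 211.6, 72.6, 39.8], [384.9, 232.2]), (0.51, [152.8, 176.9, 76.7, 85.8], [187.8, 219.1])]
rack top [(0.6, [144.3, 206.3, 68.2, 31.9], [178.7, 221.8])]
lever_post scene [(0.58, [166.7, 205.9, 59.8, 48.7], [198.1, 225.3])]
lever_post top [(0.77, [335.9, 147.1, 39.2, 67.5], [354.1, 181.4])]
```

View pics/fork.png

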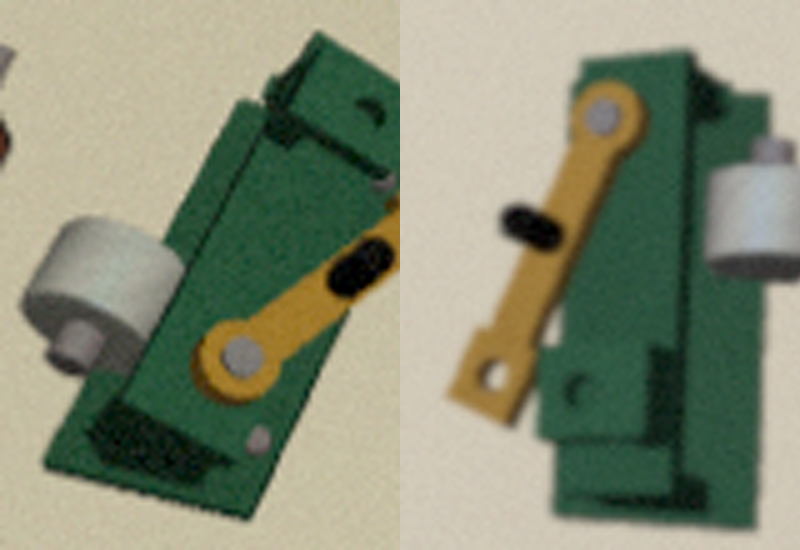

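View pics/rack.png

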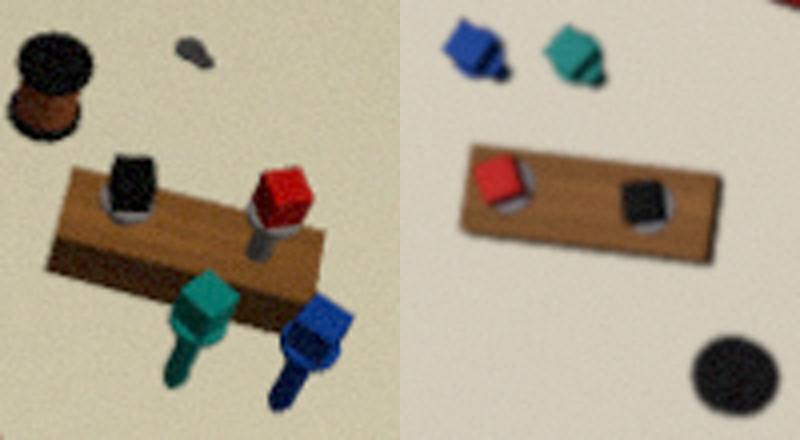

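The crops show the upper cheek with its hole near scene (204,191) and top (360,208), the pivot stud at scene (178,241) and top (366,153), and the black post between. In the rack, the red pin sits tall with its shank visible at scene (407,219) and top (155,215). Black is low at scene (373,216), and the turquoise and blue ones lie outside, so the red one is confirmed.

```bash
cat > fit.py <<'E'
from h import *
S=lambda x,y:np.array([130+x/5,170+y/5]); T=lambda x,y:np.array([325+(x-400)/5,130+y/5])
obs=[("scene",(38,-25,0),S(318,32)),("scene",(38,25,0),S(278,100)),("scene",(-24,25,0),S(393,172)),
("top",(-24,25,0),T(541,348)),("top",(38,25,0),T(650,347)),("top",(-24,-25,0),T(540,438)),("top",(38,-25,0),T(643,440)),
("top",(38,190,-35),T(691,50)),("top",(-24,190,-35),T(584,62)),("scene",(38,190,-35),S(122,398))]
def world(p,X): return np.array(p[:3])+forkR(p[3])@(np.array(X)/1000)
def piv(p,h): return world(p,(0,150,h))
def res(q):
    r=[proj(n,world(q,X))[0]-o for n,X,o in obs]
    r+=[proj("scene",piv(q,q[4]))[0]-S(241,356),proj("top",piv(q,q[4]))[0]-T(603,116)]
    return np.array(r).ravel()
s=least_squares(res,[.35,-.15,.1,0,-15],loss="soft_l1",x_scale=[.1,.1,.1,.1,10])
if __name__=="__main__":
    print(s.x, np.degrees(s.x[3])); print(res(s.x).reshape(-1,2).round(1).tolist())
    p=s.x
    V=[]
    for n,x,y,w,h in(("scene",130,170,80,110),("top",325,130,80,110)):
        im=crop(n,x,y,w,h,5,0)
        def pl(X,c): 
            u=[(proj(n,world(p,v))[0]-[x,y])*5 +2.5 for v in X]
            cv2.polylines(im,[np.int32(u)],False,c,1,cv2.LINE_AA)
        for z in(0,-15): pl([(-24,-25,z),(38,-25,z),(38,25,z),(-24,25,z),(-24,-25,z)],(0,0,255))
        pl([(-24,-50,-35),(38,-50,-35),(38,190,-35),(-24,190,-35),(-24,-50,-35)],(255,0,0))
        t=np.linspace(0,6.3,30); pl([(8.75*np.cos(a),8.75*np.sin(a),0) for a in t],(0,255,255))
        def lev(th,X,c):
            # rotation about pivot, lug to -x with growing th
            o=[(-(150-v[1])*np.sin(th)+v[0]*np.cos(th),150-(150-v[1])*np.cos(th)-v[0]*np.sin(th),v[2]) for v in X]; pl(o,c)
        import sys
        th=float(sys.argv[1])
        lev(th,[(8.75*np.cos(a),8.75*np.sin(a),-17.5) for a in t],(255,0,255))
        lev(th,[(10*np.cos(a),80+10*np.sin(a),27.5) for a in t],(255,0,255))
        lev(th,[(10*np.cos(a),80+10*np.sin(a),-17.5) for a in t],(255,0,255))
        lev(th,[(-20,-22,-17.5),(20,-22,-17.5),(20,22,-17.5),(-20,22,-17.5),(-20,-22,-17.5)],(255,0,255))
        V.append(im)
    cv2.imwrite("pics/fit.png",np.hstack(V))
E
python3 fit.py 0.45
```

```text
[  0.52196522  -0.19317421   0.10335293  -0.09061605 -13.55762852] -5.191917314746533
[[0.8, 0.5], [1.3, 1.3], [-0.9, -0.5], [0.2, -0.2], [0.3, -1.0], [-0.4, 0.6], [0.9, -0.2], [-0.6, 0.1], [-0.2, -0.1], [-0.5, -0.3], [-0.0, -0.7], [0.2, 0.5]]
```

View pics/fit.png

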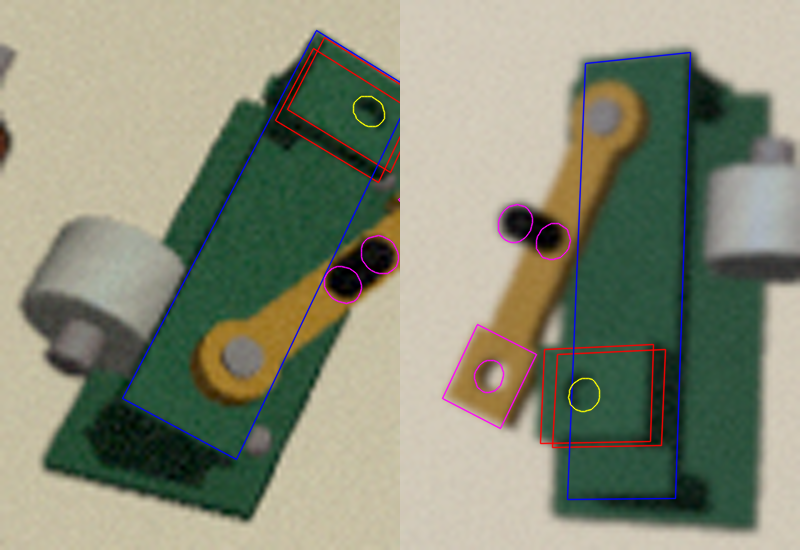

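```bash
cat > pin.py <<'E'
from h import *
from scipy.optimize import minimize
G={}
for n,w in(("scene",(395,200,30,40)),("top",(142,202,28,28))):
    x,y,a,b=w; f=vision.grab_frame(n)[y:y+b,x:x+a].astype(float)
    red=np.clip(((f[:,:,0]-np.maximum(f[:,:,1],f[:,:,2]))/(f.max(2)+10)-.25)/.35,0,1); G[n]=(w,red)
def cost(q):
    c,s=np.cos(q[3]),np.sin(q[3]); e=0
    X=np.array([[q[0]+.013*(c*i-s*j),q[1]+.013*(s*i+c*j),q[2]+k] for i in(-1,1) for j in(-1,1) for k in(.006,.036)])
    for n,((x,y,a,b),red) in G.items():
        u=cv2.convexHull(((proj(n,X)-[x,y]+.5)*16-.5).astype(np.float32))
        m=np.zeros((b*16,a*16),np.uint8); cv2.fillConvexPoly(m,np.int32(np.round(u*16)),255,shift=4)
        e+=((cv2.resize(m,(a,b),interpolation=cv2.INTER_AREA)/255.-red)**2).sum()
    return e
x0,_=tri([408.5,216],[155.2,215.5]); print(x0,[g[1].sum() for g in G.values()])
B=None
for zf in(None,.085):
  B=None
  for yw in np.radians([-40,-20,0,20,40]):
    f=cost if zf is None else (lambda q:cost([q[0],q[1],zf,q[3]]))
    i=np.array([x0[0],x0[1],.085,yw]); r=minimize(f,i,method="Nelder-Mead",options=dict(initial_simplex=np.vstack([i]+[i+d for d in np.diag([.005,.005,.005,.2])])))
    if B is None or r.fun<B.fun: B=r
  print(zf,B.x,np.degrees(B.x[3]),B.fun)
E
python3 pin.py
python3 - <<'E'
from fit import *
f=lambda q:res([q[0],q[1],.105,q[2],q[3]])
t=least_squares(f,[.52,-.19,-.09,-13],loss="soft_l1",x_scale=[.1,.1,.1,10]);print(t.x,t.cost,s.cost); print(forkR(t.x[2]))
E
```

```text
[0.5130863  0.33703086 0.11364262] [np.float64(219.30690391343427), np.float64(150.724774988472)]
None [0.51708228 0.34232895 0.08535025 0.25971747] 14.880715071640646 50.21859271149873
0.085 [0.51688443 0.34237142 0.09131017 0.24778775] 14.197192503474088 50.44361558597959
[  0.52201729  -0.19281491  -0.08963522 -14.38399879] 4.250468013066038 4.029449388050249
[[-0.0733266   0.99598545  0.05134383]
 [-0.81586352 -0.08951524  0.57127379]
 [ 0.57357644  0.          0.81915204]]
```

The overlay fits: the fork origin is about (0.522, -0.193, 0.105) with yaw -5.1°, the lever is near 0.43, and the pin is at (0.517, 0.342), measured 85 mm high, with grip yaw near 14.5°. I plan to grip the post and swing it.

```bash
cat > plan.py <<'E'
from h import *
F0=np.array([.522,-.1928,.105]); FR=forkR(-.0896)
TF=np.c_[np.cross(FR[:,0],-FR[:,2]),FR[:,0],-FR[:,2]]   # tool along -fork z, closing along fork x
def down(yaw): y=np.radians(yaw); return np.array([[np.cos(y),np.sin(y),0],[np.sin(y),-np.cos(y),0],[0,0,-1.]])
def plan(Rt,*pts):
    s=telemetry.read_state(); Rc=rot(s["tool_rot"]); p=s["ee_pos"]
    rv=R.from_matrix(Rc.T@Rt).as_rotvec(); print("t",round(s["time"],2),"rotvec/pi",(rv/np.pi).round(4),"deg",np.degrees(np.linalg.norm(rv)).round(1))
    for q in pts: print("  shift/0.5 in target axes",(Rt.T@(q-p)/.5).round(4),"world",np.round(q,4)); p=np.array(q)
    print("now fork mm",((s["ee_pos"]-F0)@FR*1000).round(1),"F",s["contact_force"].round(1),"w",round(s["gripper_width"]*1000,1),"g",round(s["grasp_force"],1), "j",s["joints"].round(0))
def fk(x,y,z): return F0+FR@(np.array([x,y,z])/1000)
E
python3 - <<'E'
from plan import *
print("cyl",tri([150,228],[396,174]))
plan(TF,fk(-29,86,110),fk(-29,86,0))
E
```

```text
cyl (array([ 0.62435835, -0.30838221,  0.05250216]), np.float64(1.999417567108253))
t 1.7 rotvec/pi [-0.1928 -0.0309  0.0979] deg 39.3
  shift/0.5 in target axes [ 0.9029 -0.7754 -0.5106] world [ 0.6154 -0.114   0.1785]
  shift/0.5 in target axes [-0.    0.    0.22] world [ 0.6098 -0.1768  0.0884]
now fork mm [ 358.7 -365.5 -145.3] F [-1.1 -0.6 -0.2] w 85.4 g 0.0 j [-89.  15.  88.   0.  77. -12.]
```

```bash
python3 -m handwheel '[[0,0,-0.12,0,0,0,0.5],[0,0,-0.12,0,0,0,0.5],[0,0,-0.1,0,0,0,0.5],[0,0,0,-0.0482,-0.0077,0.0245,0.5],[0,0,0,-0.0482,-0.0077,0.0245,0.5],[0,0,0,-0.0482,-0.0077,0.0245,0.5],[0,0,0,-0.0482,-0.0077,0.0245,0.5],[0,0,0,0,0,0,0.5]]'
python3 - <<'E'
from plan import *
plan(TF,fk(-29,86,110),fk(-29,86,0))
E
```

```text
time: 2.7
ee_pos: [0.1248, -0.5316, 0.3586]
tool_rot: [145.3, 0.1, -5.0]
contact_force: [0.5, 0.1, -0.1]
gripper_width: 0.0644
grasp_force: 0.0
t 2.7 rotvec/pi [-0.0016 -0.0001  0.0007] deg 0.3
  shift/0.5 in target axes [ 0.9025 -0.96   -0.2324] world [ 0.6154 -0.114   0.1785]
  shift/0.5 in target axes [-0.    0.    0.22] world [ 0.6098 -0.1768  0.0884]
now fork mm [ 451.  -365.2   -6.2] F [ 0.5  0.1 -0.1] w 64.4 g 0.0 j [-84. -11. 102.  -8.  56.  14.]
```

```bash
python3 -m handwheel '[[0.0645,-0.0686,-0.0166,0,0,0,0.3],[0.0645,-0.0686,-0.0166,0,0,0,0.3],[0.0645,-0.0686,-0.0166,0,0,0,0.3],[0.0645,-0.0686,-0.0166,0,0,0,0.3],[0.0645,-0.0686,-0.0166,0,0,0,0.3],[0.0645,-0.0686,-0.0166,0,0,0,0.3],[0.0645,-0.0686,-0.0166,0,0,0,0.3],[0.0645,-0.0686,-0.0166,0,0,0,0.3],[0.0645,-0.0686,-0.0166,0,0,0,0.3],[0.0645,-0.0686,-0.0166,0,0,0,0.3],[0.0645,-0.0686,-0.0166,0,0,0,0.3],[0.0645,-0.0686,-0.0166,0,0,0,0.3],[0.0645,-0.0686,-0.0166,0,0,0,0.3],[0.0645,-0.0686,-0.0166,0,0,0,0.3],[0,0,0,0,0,0,0.3],[0,0,0,0,0,0,0.3]]'
python3 - <<'E'
from plan import *
plan(TF,fk(-29,86,110),fk(-29,86,0))
E
```

```text
time: 4.7
ee_pos: [0.616, -0.1188, 0.1814]
tool_rot: [145.0, 0.1, -5.2]
contact_force: [0.1, 0.0, 0.6]
gripper_width: 0.0553
grasp_force: 0.0
t 4.7 rotvec/pi [-0.      0.0006  0.    ] deg 0.1
  shift/0.5 in target axes [-0.0021 -0.0111 -0.0006] world [ 0.6154 -0.114   0.1785]
  shift/0.5 in target axes [-0.    0.    0.22] world [ 0.6098 -0.1768  0.0884]
now fork mm [-23.4  87.  109.7] F [0.1 0.  0.6] w 55.3 g 0.0 j [ -0.  28.  80. -36.  78. 104.]
```

```bash
python3 -m handwheel '[[-0.002,-0.011,0,0,0,0,0.3],[0,0,0.08,0,0,0,0.3],[0,0,0.06,0,0,0,0.3],[0,0,0.04,0,0,0,0.3],[0,0,0.034,0,0,0,0.3],[0,0,0,0,0,0,0.3],[0,0,0,0,0,0,-0.4],[0,0,0,0,0,0,-0.6],[0,0,0,0,0,0,-0.7],[0,0,0,0,0,0,-0.7],[0,0,0,0,0,0,-0.7]]'
python3 - <<'E'
from plan import *
plan(TF,fk(0,80,3))
E
```

```text
time: 6.08
ee_pos: [0.6093, -0.1746, 0.0909]
tool_rot: [145.0, -0.0, -5.1]
contact_force: [0.3, -0.4, 0.3]
gripper_width: 0.0128
grasp_force: 0.0
t 6.08 rotvec/pi [-0.     -0.0001 -0.0001] deg 0.0
  shift/0.5 in target axes [-0.0106  0.0587  0.0005] world [ 0.6018 -0.1982  0.1075]
now fork mm [-29.3  85.3   3.3] F [ 0.3 -0.4  0.3] w 12.8 g 0.0 j [ -6.  32.  88. -39.  66. 108.]
```

Run:
```python
from h import *
a=crop("scene",140,160,110,110,5,0)[:,:400]; b=crop("top",305,130,80,110,5,0)
a=crop("scene",160,170,80,110,5,0)
cv2.imwrite("pics/g1.png",np.hstack([a,b]))
```

```text
(no output)
```

View pics/g1.png

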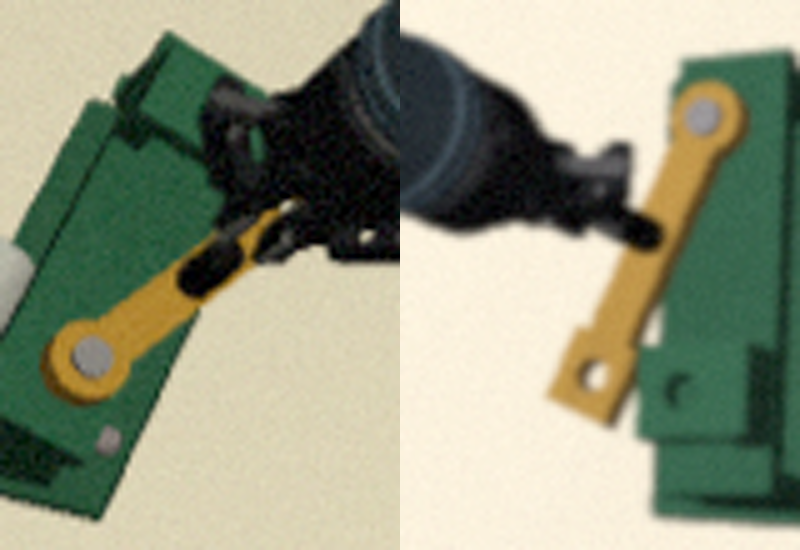

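Run:
```python
from plan import *
s=telemetry.read_state(); p=s["ee_pos"];Rc=rot(s["tool_rot"])
for nm,X in(("tcp",p),("grasp",p-.019*Rc[:,2]),("back80",p-.08*Rc[:,2]),("post5",fk(-29,86,5)),("posttop",fk(-29,86,27.5))):
    print(nm,(proj("scene",X)[0]-[160,170])*5,(proj("top",X)[0]-[305,130])*5+[400,0])
```

```text
tcp [206.82074971 263.16821719] [635.00334494 233.37557929]
grasp [222.63168542 250.33268538] [618.84167338 225.71558493]
back80 [276.4338479  206.63793355] [564.28617415 199.89128912]
post5 [207.32106981 262.85585606] [633.96344432 231.19347083]
posttop [226.13439922 247.58340086] [614.74630813 222.06301747]
```

Run:
```python
from h import *
o=[]
for n,x,y in(("scene",185,195),("top",325,155)):
    f=np.mean([vision.grab_frame(n)[y:y+40,x:x+40,::-1].astype(float) for _ in range(6)],0)
    f=(np.clip(f/110,0,1)**.5*255).astype(np.uint8); o.append(cv2.resize(f,None,fx=10,fy=10,interpolation=cv2.INTER_CUBIC))
cv2.imwrite("pics/g2.png",np.hstack(o))
```

```text
(no output)
```

View pics/g2.png

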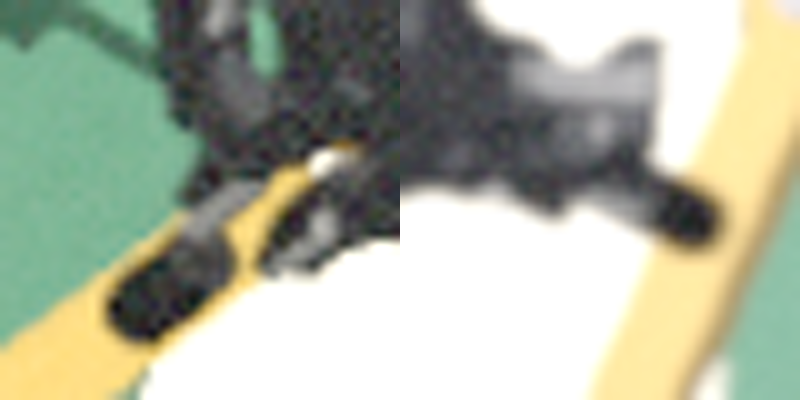

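The crop shows the post at scene (202,224), with the finger tips beyond its top at about scene (207,215) and (214,220): centred, but standing above it. I will go 12 mm deeper with the fingers open and close again.

```bash
python3 -m handwheel '[[0,0,0,0,0,0,0.3],[0,0,0,0,0,0,0.3],[0,0,0,0,0,0,0.3],[0,0,0.012,0,0,0,0.3],[0,0,0.012,0,0,0,0.3],[0,0,0,0,0,0,0.3],[0,0,0,0,0,0,-0.4],[0,0,0,0,0,0,-0.7],[0,0,0,0,0,0,-0.7],[0,0,0,0,0,0,-0.7],[0,0,0,0,0,0,-0.7]]'
python3 - <<'E'
from plan import *
plan(TF,fk(0,80,-9))
for q in("lever","lever_post"):
    for n in("scene","top"):
        vision.grab_frame(n); print([(m["rect"],m["p"]) for m in nets.masks_of(n,q)[:1]])
E
```

```text
time: 8.2
ee_pos: [0.6086, -0.1816, 0.081]
tool_rot: [145.0, -0.0, -5.2]
contact_force: [-0.3, -0.5, 0.4]
gripper_width: 0.0131
grasp_force: 0.0
t 8.2 rotvec/pi [-0.     -0.     -0.0002] deg 0.0
  shift/0.5 in target axes [-0.0106  0.0585  0.0004] world [ 0.6012 -0.2051  0.0976]
now fork mm [-29.3  85.3  -8.8] F [-0.3 -0.5  0.4] w 13.1 g 0.0 j [ -6.  32.  89. -39.  65. 108.]
[([362.3, 205.9, 15.2, 19.3], 0.74)]
[([336.9, 147.2, 39.5, 69.4], 0.62)]
[([167.5, 220.1, 38.9, 31.2], 0.83)]
[([338.5, 143.6, 37.8, 71.6], 0.9)]
```

Run:
```python
from plan import *
s=telemetry.read_state(); p=s["ee_pos"];Rc=rot(s["tool_rot"])
o=[]
for n,x,y in(("scene",180,175),("top",300,140)):
    f=np.mean([vision.grab_frame(n)[y:y+60,x:x+50,::-1].astype(float) for _ in range(8)],0)
    f=(np.clip(f/100,0,1)**.5*255).astype(np.uint8); f=cv2.resize(f,None,fx=8,fy=8,interpolation=cv2.INTER_CUBIC)
    for k in range(0,120,20):
        u=(proj(n,p-k/1000*Rc[:,2])[0]-[x,y]+.5)*8; cv2.circle(f,tuple(np.int32(u)),2,(0,0,255) if k else (255,0,0),-1)
    o.append(f)
cv2.imwrite("pics/g3.png",np.hstack(o))
```

```text
(no output)
```

View pics/g3.png

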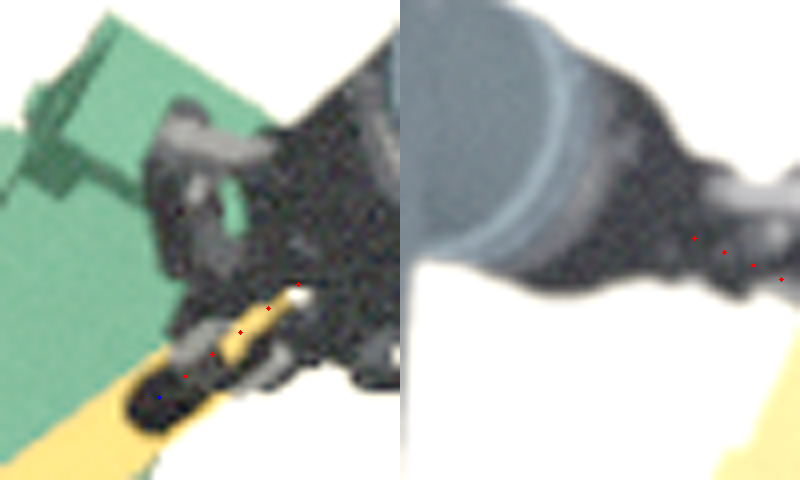

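The fingers now appear on either side of the post's top, at scene (203,218) and (214,220), with their ends 20–30 mm short of the computed TCP at scene (200,224). I go deeper in small steps and watch the force.

```bash
python3 -m handwheel '[[0,0,0,0,0,0,0.3],[0,0,0,0,0,0,0.3],[0,0,0,0,0,0,0.3],[0,0,0.006,0,0,0,0.3],[0,0,0.006,0,0,0,0.3],[0,0,0,0,0,0,0.3],[0,0,0,0,0,0,0.3]]'; python3 -m handwheel '[[0,0,0,0,0,0,-0.4],[0,0,0,0,0,0,-0.6],[0,0,0,0,0,0,-0.6],[0,0,0,0,0,0,-0.6],[0,0,0,0,0,0,-0.6]]'
```

```text
time: 10.28
ee_pos: [0.6082, -0.1851, 0.076]
tool_rot: [145.0, -0.0, -5.2]
contact_force: [0.9, -0.2, -0.1]
gripper_width: 0.0554
grasp_force: 0.0
time: 10.9
ee_pos: [0.6085, -0.185, 0.0763]
tool_rot: [145.0, -0.0, -5.1]
contact_force: [-0.0, 0.6, 3.1]
gripper_width: 0.0173
grasp_force: 21.8
```

```bash
python3 -m handwheel '[[0,0,0,0,0,0,-0.8],[0,0,0,0,0,0,-0.8],[0,0,0,0,0,0,-0.8],[0,0,0,0,0,0,-0.8]]'
python3 - <<'E'
from plan import *
plan(TF,fk(0,80,-15))
E
```

```text
time: 11.4
ee_pos: [0.6085, -0.1849, 0.0764]
tool_rot: [145.0, -0.0, -5.1]
contact_force: [-0.3, 3.3, 5.7]
gripper_width: 0.015
grasp_force: 58.8
t 11.4 rotvec/pi [ 0.     -0.0002 -0.0002] deg 0.1
  shift/0.5 in target axes [-0.0109  0.0583  0.001 ] world [ 0.6009 -0.2085  0.0927]
now fork mm [-29.1  85.4 -14.5] F [-0.3  3.3  5.7] w 15.0 g 58.8 j [ -6.  33.  89. -40.  64. 108.]
```

Run:
```python
from plan import *
for z in(.192,.222,.246): print(z,proj("scene",[.1242,-.5352,z]),proj("top",[.1242,-.5352,z]))
o=[]
for n,x,y in(("scene",85,0),("top",480,330)):
    f=cv2.imread(f"pics/{n}0.png")[y:y+80,x:x+80].astype(float)
    f=(np.clip(f/100,0,1)**.5*255).astype(np.uint8); f=cv2.resize(f,None,fx=5,fy=5,interpolation=cv2.INTER_CUBIC)
    for z in(.192,.222):
        u=(proj(n,[.1242,-.5352,z])[0]-[x,y]+.5)*5; cv2.circle(f,tuple(np.int32(u)),3,(0,0,255),-1)
    o.append(f)
s=telemetry.read_state(); p=s["ee_pos"];Rc=rot(s["tool_rot"]); n="scene";x,y=180,175
f=np.mean([vision.grab_frame(n)[y:y+50,x:x+50,::-1].astype(float) for _ in range(4)],0)
f=(np.clip(f/100,0,1)**.5*255).astype(np.uint8); f=cv2.resize(f,None,fx=8,fy=8,interpolation=cv2.INTER_CUBIC)
for k in range(0,80,20):
    u=(proj(n,p-k/1000*Rc[:,2])[0]-[x,y]+.5)*8; cv2.circle(f,tuple(np.int32(u)),2,(0,0,255) if k else (255,0,0),-1)
z=np.hstack(o+[f]); cv2.imwrite("pics/g4.png",cv2.resize(z,None,fx=.66,fy=.66,interpolation=cv2.INTER_AREA)); print(z.shape)
```

```text
0.192 [[126.27313248  56.95353833]] [[513.62271266 363.2461258 ]]
0.222 [[123.12141082  47.89636859]] [[519.2899875  364.98367031]]
0.246 [[120.50023915  40.37293822]] [[524.0063571  366.42549715]]
(400, 1200, 3)
```

View pics/g4.png

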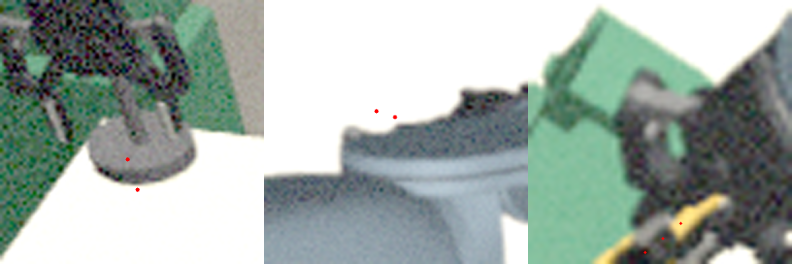

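The start picture also shows the finger ends about 40 mm short of the stated TCP, so the real tips lie about 38 mm behind it along the tool axis. I re-grip deeper.

```bash
python3 -m handwheel '[[0,0,0,0,0,0,0.2],[0,0,0,0,0,0,0.2],[0,0,0,0,0,0,0.2],[0,0,0.012,0,0,0,0.2],[0,0,0.012,0,0,0,0.2],[0,0,0.006,0,0,0,0.2],[0,0,0,0,0,0,-0.4],[0,0,0,0,0,0,-0.8],[0,0,0,0,0,0,-0.8],[0,0,0,0,0,0,-0.8],[0,0,0,0,0,0,-0.8]]'
python3 - <<'E'
from plan import *
plan(TF,fk(0,80,-30))
E
```

```text
time: 12.98
ee_pos: [0.6076, -0.1936, 0.064]
tool_rot: [145.0, -0.0, -5.2]
contact_force: [-1.1, -0.4, 1.3]
gripper_width: 0.0177
grasp_force: 58.7
t 12.97 rotvec/pi [ 0.     -0.0001 -0.0002] deg 0.0
  shift/0.5 in target axes [-0.0106  0.0583  0.0007] world [ 0.6001 -0.2171  0.0804]
now fork mm [-29.2  85.3 -29.6] F [-1.1 -0.4  1.3] w 17.7 g 58.7 j [ -7.  33.  90. -40.  62. 109.]
```

```bash
python3 -m handwheel '[[-0.0018,0.0073,0,0,0,0,-0.8],[-0.0018,0.0073,0,0,0,0,-0.8],[-0.002,0.0073,0,0,0,0,-0.8],[-0.002,0.0073,0,0,0,0,-0.8],[-0.0011,0.0073,0,0,0,0,-0.8],[-0.0011,0.0073,0,0,0,0,-0.8],[-0.0004,0.0073,0,0,0,0,-0.8],[-0.0004,0.0073,0,0,0,0,-0.8],[0,0,0,0,0,0,-0.8],[0,0,0,0,0,0,-0.8],[0,0,0,0,0,0,-0.8]]'
python3 - <<'E'
from plan import *
plan(TF,fk(0,80,-30))
E
```

```text
time: 14.35
ee_pos: [0.5957, -0.2134, 0.0784]
tool_rot: [145.2, 0.4, -5.3]
contact_force: [-9.6, 15.1, 3.9]
gripper_width: 0.0177
grasp_force: 60.3
t 14.35 rotvec/pi [-0.0013  0.0025  0.0006] deg 0.5
  shift/0.5 in target axes [0.0094 0.0076 0.0004] world [ 0.6001 -0.2171  0.0804]
now fork mm [ -3.8  75.3 -29.8] F [-9.6 15.1  3.9] w 17.7 g 60.3 j [ -9.  31.  90. -40.  62. 106.]
```

```bash
cat > lev.py <<'E'
from plan import *
def lev():
    for n in("scene","top"):
        f=np.mean([vision.grab_frame(n).astype(float) for _ in range(3)],0)
        r,g,b=f.transpose(2,0,1); m=(r>g*1.1)&(g>b*1.6)&(r>60)
        c=proj(n,fk(0,90,-17.5))[0]; ys,xs=np.nonzero(m); k=np.hypot(xs-c[0],ys-c[1])<60; pts=[]
        for u in zip(xs[k],ys[k]):
            e,d=ray(n,u); nz=FR[:,2]; t=((fk(0,0,-17.5)-e)@nz)/(d@nz); pts.append((e+t*d-F0)@FR*1000)
        pts=np.array(pts)
        if not len(pts): print(n,"none");continue
        for lo in range(0,150,15):
            q=pts[(pts[:,1]>=lo)&(pts[:,1]<lo+15)]
            if len(q): print(n,lo,len(q),"x",q[:,0].min().round(1),q[:,0].max().round(1),q[:,0].mean().round(1))
lev()
E
python3 lev.py
```

```text
scene 15 1 x -19.4 -19.4 -19.4
scene 30 14 x -20.5 -9.9 -15.5
scene 45 1 x -18.0 -18.0 -18.0
scene 60 7 x 2.9 8.6 5.7
scene 75 21 x -16.3 8.6 -0.5
scene 90 57 x -16.1 9.7 -3.1
scene 105 56 x -14.8 10.8 -2.4
scene 120 60 x -14.6 11.8 -1.5
scene 135 52 x -19.8 18.2 -0.3
top 30 50 x -19.9 6.7 -6.6
top 45 53 x -20.0 8.8 -4.4
top 60 53 x -18.3 8.3 -5.3
top 75 21 x -0.9 10.2 4.9
top 90 15 x 3.8 10.0 6.9
top 105 19 x 3.2 11.9 6.6
top 120 49 x -14.9 11.8 -1.4
top 135 52 x -18.5 19.5 1.6
```

The lever stands at about 0.058 rad, matching the grip at x -3.8 mm. The arm yields under load, so I push a bit further.

```bash
python3 -m handwheel '[[0.006,0.004,0,0,0,0,-0.8],[0.003,0.004,0,0,0,0,-0.8],[0,0.003,0,0,0,0,-0.8],[0,0,0,0,0,0,-0.8],[0,0,0,0,0,0,-0.8]]'; python3 lev.py
python3 - <<'E'
from plan import *
plan(TF,fk(0,80,-30)); print(FR.T@telemetry.read_state()["contact_force"])
E
```

```text
time: 15.28
ee_pos: [0.5951, -0.2155, 0.0799]
tool_rot: [145.4, 0.9, -5.4]
contact_force: [-21.7, 27.6, 9.2]
gripper_width: 0.0176
grasp_force: 61.4
scene 30 11 x -14.7 -7.6 -11.9
scene 45 2 x -12.1 -8.7 -10.4
scene 60 7 x 6.3 10.8 8.9
scene 75 22 x -14.1 10.8 0.4
scene 90 57 x -13.9 11.9 -1.2
scene 105 57 x -13.7 11.9 -0.8
scene 120 60 x -13.5 11.9 -0.7
scene 135 52 x -19.8 18.2 -0.3
top 30 52 x -17.0 12.2 -2.5
top 45 57 x -17.2 11.8 -1.3
top 60 53 x -15.3 11.2 -2.6
top 75 19 x 2.0 10.7 7.2
top 90 14 x 4.3 12.7 9.0
top 105 13 x 6.6 12.4 10.4
top 120 46 x -14.9 11.8 -1.6
top 135 52 x -18.5 19.5 1.6
t 15.57 rotvec/pi [-0.0021  0.0052  0.0017] deg 1.1
  shift/0.5 in target axes [0.0102 0.0026 0.0004] world [ 0.6001 -0.2171  0.0804]
now fork mm [ -1.3  74.9 -29.8] F [-20.7  26.5   9.9] w 17.5 g 61.4 j [-10.  32.  90. -40.  63. 105.]
[-14.44878232 -22.94388102  22.21207153]
```

Lever is now at about 0.02 rad. I relax the load, let go and back out.

```bash
python3 -m handwheel '[[-0.008,-0.007,0,0,0,0,-0.8],[0,0,0,0,0,0,-0.8],[0,0,0,0,0,0,-0.2],[0,0,0,0,0,0,0.2],[0,0,0,0,0,0,0.2],[0,0,0,0,0,0,0.2],[0,0,-0.05,0,0,0,0.2],[0,0,-0.1,0,0,0,0.2],[0,0,-0.1,0,0,0,0.2],[0,0,-0.1,0,0,0,0.2],[0,0,0,0,0,0,0.2]]'; python3 lev.py
python3 - <<'E'
from plan import *
plan(down(14.5),[.517,.342,.25],[.517,.342,.12])
plan(down(14.5-90),[.517,.342,.25],[.517,.342,.12])
E
```

```text
time: 16.95
ee_pos: [0.612, -0.117, 0.2294]
tool_rot: [145.0, -0.5, -5.0]
contact_force: [0.3, -0.5, -0.4]
gripper_width: 0.051
grasp_force: 0.0
scene 15 20 x -17.0 8.6 -4.2
scene 30 50 x -15.8 9.7 -3.5
scene 45 29 x -8.7 9.7 2.9
scene 60 15 x 1.8 9.7 6.2
scene 75 21 x -15.1 10.8 0.8
scene 90 57 x -15.0 10.8 -2.1
scene 105 55 x -13.7 10.8 -1.3
scene 120 60 x -13.5 11.9 -0.7
scene 135 53 x -19.8 18.2 -0.6
top 30 50 x -17.0 9.5 -3.7
top 45 55 x -17.6 11.4 -3.4
top 60 59 x -18.0 11.2 -3.7
top 75 22 x -0.9 10.7 6.4
top 90 41 x -16.6 10.0 -1.3
top 105 57 x -16.7 12.4 -0.6
top 120 54 x -14.9 11.8 -2.2
top 135 53 x -18.5 19.5 1.5
t 17.25 rotvec/pi [ 0.1924  0.0343 -0.1058] deg 40.0
  shift/0.5 in target axes [ 0.0539 -0.9393 -0.0532] world [0.517 0.342 0.25 ]
  shift/0.5 in target axes [0.   0.   0.26] world [0.517 0.342 0.12 ]
now fork mm [  1.7  79.6 143.3] F [ 0.   0.1 -1. ] w 51.3 g 0.0 j [ -0.  25.  78. -35.  82. 102.]
t 17.25 rotvec/pi [ 0.1697 -0.1184  0.3779] deg 77.5
  shift/0.5 in target axes [-0.9393 -0.0539 -0.0532] world [0.517 0.342 0.25 ]
  shift/0.5 in target axes [0.   0.   0.26] world [0.517 0.342 0.12 ]
now fork mm [  1.7  79.6 143.3] F [ 0.   0.1 -1. ] w 51.3 g 0.0 j [ -0.  25.  78. -35.  82. 102.]
```

The lever sprang back to about 0.03 rad. A short re-grip with the hand offset uphill will bring it closer to zero.

```bash
python3 -m handwheel '[[-0.002,0.006,0.1,0,0,0,0.2],[0,0,0.1,0,0,0,0.2],[0,0,0.08,0,0,0,0.2],[0,0,0.055,0,0,0,0.2],[0,0,0,0,0,0,-0.2],[0,0,0,0,0,0,-0.8],[0,0,0,0,0,0,-0.8],[0,0,0,0,0,0,-0.8],[0,0,0,0,0,0,-0.8]]'
python3 - <<'E'
from plan import *
plan(TF,fk(0,80,-30)); print(FR.T@telemetry.read_state()["contact_force"])
E
```

```text
time: 18.38
ee_pos: [0.5984, -0.2138, 0.0868]
tool_rot: [145.3, 0.2, -5.1]
contact_force: [-1.0, 6.2, -16.8]
gripper_width: 0.0171
grasp_force: 58.7
t 18.38 rotvec/pi [-0.0014  0.0008  0.0005] deg 0.3
  shift/0.5 in target axes [ 0.0041 -0.0021  0.014 ] world [ 0.6001 -0.2171  0.0804]
now fork mm [  1.   77.9 -23. ] F [ -1.    6.2 -16.8] w 17.1 g 58.7 j [ -9.  31.  90. -40.  63. 105.]
[-14.62219572  -1.54026315 -10.31882374]
```

```bash
python3 -m handwheel '[[0,-0.004,0,0,0,0,-0.8],[0,0,0,0,0,0,0.2],[0,0,0,0,0,0,0.2],[0,0,0,0,0,0,0.2],[0,0,-0.05,0,0,0,0.2],[0,0,-0.1,0,0,0,0.2],[0,0,-0.12,0,0,0,0.2],[0,0,-0.12,0,0,0,0.2],[0,0,-0.06,0,0,0,0.2],[0,0,0,0,0,0,0.2]]'; python3 lev.py|grep -E " (15|30|45|60|90|105) "
python3 - <<'E'
from plan import *
plan(down(14.5),[.517,.342,.25])
E
```

```text
time: 19.62
ee_pos: [0.6129, -0.0856, 0.2761]
tool_rot: [145.0, -0.4, -5.0]
contact_force: [0.9, -0.3, -0.7]
gripper_width: 0.0515
grasp_force: 0.0
scene 15 19 x -10.0 14.3 2.1
scene 30 51 x -11.2 14.3 1.4
scene 45 31 x -8.7 14.3 6.2
scene 60 15 x 5.2 13.1 9.7
scene 90 55 x -11.6 13.0 0.7
scene 105 58 x -12.6 13.0 0.3
top 30 53 x -14.0 15.1 0.7
top 45 56 x -11.7 14.7 2.1
top 60 54 x -12.4 14.1 0.3
top 90 41 x -13.7 12.9 1.6
top 105 56 x -14.3 12.4 -0.3
t 19.93 rotvec/pi [ 0.1925  0.0343 -0.1059] deg 40.0
  shift/0.5 in target axes [ 0.0342 -0.8786  0.042 ] world [0.517 0.342 0.25 ]
now fork mm [  2.9  78.7 200.6] F [ 0.5 -0.   0.6] w 51.0 g 0.0 j [  2.  25.  73. -35.  88. 100.]
```

```bash
python3 -m handwheel '[[0,0,0,0.0481,0.0086,-0.0265,0.2],[0,0,0,0.0481,0.0086,-0.0265,0.2],[0,0,0,0.0481,0.0086,-0.0265,0.2],[0,0,0,0.0481,0.0086,-0.0265,0.2],[0.0034,-0.0879,0.0042,0,0,0,0.2],[0.0034,-0.0879,0.0042,0,0,0,0.2],[0.0034,-0.0879,0.0042,0,0,0,0.2],[0.0034,-0.0879,0.0042,0,0,0,0.2],[0.0034,-0.0879,0.0042,0,0,0,0.2],[0.0034,-0.0879,0.0042,0,0,0,0.2],[0.0034,-0.0879,0.0042,0,0,0,0.2],[0.0034,-0.0879,0.0042,0,0,0,0.2],[0.0034,-0.0879,0.0042,0,0,0,0.2],[0.0034,-0.0879,0.0042,0,0,0,0.2],[0,0,0,0,0,0,0.2],[0,0,0,0,0,0,0.2],[0,0,0,0,0,0,0.2]]'
python3 - <<'E'
from plan import *
plan(down(14.5),[.517,.342,.20],[.517,.342,.11],[.517,.342,.056])
E
```

```text
time: 22.05
ee_pos: [0.5176, 0.3416, 0.2511]
tool_rot: [179.9, -0.1, 14.5]
contact_force: [-0.2, -0.3, 0.4]
gripper_width: 0.0512
grasp_force: 0.0
t 22.05 rotvec/pi [ 0.0005 -0.0008 -0.    ] deg 0.2
  shift/0.5 in target axes [-0.0009 -0.0011  0.1022] world [0.517 0.342 0.2  ]
  shift/0.5 in target axes [0.   0.   0.18] world [0.517 0.342 0.11 ]
  shift/0.5 in target axes [0.    0.    0.108] world [0.517 0.342 0.056]
now fork mm [-351.9  -52.2  424.8] F [-0.2 -0.3  0.4] w 51.2 g 0.0 j [23. 20. 72. -0. 88. 99.]
```

```bash
python3 -m handwheel '[[0,0,0.1,0,0,0,0.2],[0,0,0.1,0,0,0,0.2],[0,0,0.08,0,0,0,0.2],[0,0,0.04,0,0,0,0.2],[0,0,0.03,0,0,0,0.2],[0,0,0.02,0,0,0,0.2],[0,0,0.012,0,0,0,0.2],[0,0,0.008,0,0,0,0.2],[0,0,0,0,0,0,0.2]]';  python3 -m handwheel '[[0,0,0,0,0,0,0],[0,0,0,0,0,0,-0.4],[0,0,0,0,0,0,-0.8],[0,0,0,0,0,0,-0.8],[0,0,0,0,0,0,-0.8]]'
```

```text
time: 23.18
ee_pos: [0.5178, 0.3431, 0.0566]
tool_rot: [180.0, -0.2, 14.6]
contact_force: [-0.5, 0.1, 0.1]
gripper_width: 0.0512
grasp_force: 0.0
time: 23.8
ee_pos: [0.5182, 0.3429, 0.0569]
tool_rot: [179.9, -0.2, 14.6]
contact_force: [1.1, -2.1, 5.4]
gripper_width: 0.0251
grasp_force: 58.9
```

```bash
python3 -m handwheel '[[0,0,-0.02,0,0,0,-0.8],[0,0,-0.04,0,0,0,-0.8],[0,0,-0.06,0,0,0,-0.8],[0,0,-0.1,0,0,0,-0.8],[0,0,-0.12,0,0,0,-0.8],[0,0,-0.06,0,0,0,-0.8],[0,0,0,0,0,0,-0.8],[0,0,0,0,0,0,-0.8]]'
python3 - <<'E'
from plan import *
s=telemetry.read_state(); print(s["gripper_width"],s["grasp_force"])
Rc=rot(s["tool_rot"]); po=s["ee_pos"]-.028*Rc[:,2]; print("pin pred",po)
for n in("scene","top"):
    vision.grab_frame(n)
    tip=po+.08*Rc[:,2]; print(n,"collar",proj(n,po)[0],"tip",proj(n,tip)[0],[(round(m["p"],2),m["rect"],np.argwhere(m["region"]).mean(0)[::-1].round(1).tolist()) for m in nets.masks_of(n,"pin")[:4]])
    f=vision.grab_frame(n); 
    cv2.imwrite(f"pics/held_{n}.png",f[:,:,::-1])
# pose targets: tool = pin origin + 28mm along tool z
plan(TF,fk(0,0,200-28),fk(0,0,90-28))
E
```

```text
time: 24.8
ee_pos: [0.5158, 0.3429, 0.2541]
tool_rot: [179.9, 0.0, 14.6]
contact_force: [-0.6, 0.6, -2.5]
gripper_width: 0.025
grasp_force: 59.0
0.02495001204996519 58.969310865795705
pin pred [0.5157674  0.34291705 0.28209987]
scene collar [432.32893137 172.43758899] tip [421.74451226 195.31697763] [(0.78, [374.6, 218.2, 15.1, 47.9], [380.7, 239.4]), (0.63, [418.3, 153.5, 28.0, 40.4], [432.2, 174.8]), (0.56, [409.9, 251.1, 48.2, 21.2], [435.7, 262.0]), (0.5, [362.3, 205.7, 15.6, 24.6], [371.4, 216.2])]
top collar [137.08892874 204.37516823] tip [145.63190327 209.56312318] [(0.83, [177.7, 190.2, 11.3, 28.7], [182.4, 206.2]), (0.47, [142.9, 204.6, 5.6, 9.6], [143.5, 209.1])]
t 25.1 rotvec/pi [-0.1922 -0.0338  0.1061] deg 40.0
  shift/0.5 in target axes [0.1067 0.7012 0.5133] world [ 0.5308 -0.0945  0.2459]
  shift/0.5 in target axes [0.   0.   0.22] world [ 0.5252 -0.1574  0.1558]
now fork mm [-350.6  -53.3  428.6] F [ 0.5 -0.7 -1.8] w 24.9 g 59.0 j [23. 20. 71. -0. 88. 99.]
```

```bash
python3 -m handwheel '[[0,0,0,-0.04805,-0.0085,0.0265,-0.8],[0,0,0,-0.04805,-0.0085,0.0265,-0.8],[0,0,0,-0.04805,-0.0085,0.0265,-0.8],[0,0,0,-0.04805,-0.0085,0.0265,-0.8],[0.0107,0.0701,0.0513,0,0,0,-0.8],[0.0107,0.0701,0.0513,0,0,0,-0.8],[0.0107,0.0701,0.0513,0,0,0,-0.8],[0.0107,0.0701,0.0513,0,0,0,-0.8],[0.0107,0.0701,0.0513,0,0,0,-0.8],[0.0107,0.0701,0.0513,0,0,0,-0.8],[0.0107,0.0701,0.0513,0,0,0,-0.8],[0.0107,0.0701,0.0513,0,0,0,-0.8],[0.0107,0.0701,0.0513,0,0,0,-0.8],[0.0107,0.0701,0.0513,0,0,0,-0.8],[0,0,0,0,0,0,-0.8],[0,0,0,0,0,0,-0.8],[0,0,0,0,0,0,-0.8]]'
python3 - <<'E'
from plan import *
plan(TF,fk(0,0,95-28),fk(0,0,-28))
for n in("scene","top"):
    vision.grab_frame(n); print([(round(m["p"],2),m["rect"]) for m in nets.masks_of(n,"pin")[:5]])
E
```

```text
time: 27.22
ee_pos: [0.5317, -0.093, 0.2467]
tool_rot: [145.1, -0.1, -5.1]
contact_force: [-0.2, 0.6, -1.4]
gripper_width: 0.0249
grasp_force: 59.6
t 27.23 rotvec/pi [-0.0005 -0.0005  0.0001] deg 0.1
  shift/0.5 in target axes [-0.0014  0.0016  0.2132] world [ 0.5254 -0.1545  0.1599]
  shift/0.5 in target axes [-0.    0.    0.19] world [ 0.5206 -0.2088  0.0821]
now fork mm [ -0.8   0.7 173.6] F [-0.2  0.6 -1.4] w 24.9 g 59.6 j [  2.  17.  87. -35.  82. 104.]
[(0.82, [222.5, 142.2, 31.8, 29.7]), (0.78, [374.6, 222.8, 15.0, 40.5]), (0.78, [409.5, 250.2, 50.3, 20.6])]
[(0.7, [115.6, 187.9, 35.7, 22.8]), (0.61, [312.1, 192.1, 27.3, 11.0])]
```

```bash
python3 -m handwheel '[[-0.0014,0.0016,0.05,0,0,0,-0.8],[0,0,0.06,0,0,0,-0.8],[0,0,0.06,0,0,0,-0.8],[0,0,0.043,0,0,0,-0.8],[0,0,0,0,0,0,-0.8],[0,0,0,0,0,0,-0.8]]'
python3 - <<'E'
from plan import *
plan(TF,fk(0,0,95-28)); o=[]
s=telemetry.read_state(); p=s["ee_pos"];Rc=rot(s["tool_rot"])
for n,x,y in(("scene",190,160),("top",320,170)):
    f=np.mean([vision.grab_frame(n)[y:y+50,x:x+50,::-1].astype(float) for _ in range(8)],0)
    f=(np.clip(f/100,0,1)**.5*255).astype(np.uint8); f=cv2.resize(f,None,fx=8,fy=8,interpolation=cv2.INTER_CUBIC)
    for X,c in [(fk(0,0,k),(0,0,255)) for k in(0,15,55,95)]+[(p+.052*Rc[:,2],(255,0,0)),(p-.028*Rc[:,2],(255,0,0))]:
        u=(proj(n,X)[0]-[x,y]+.5)*8; cv2.circle(f,tuple(np.int32(u)),2,c,-1)
    for w in (8.75,):
        t=np.linspace(0,6.3,30); cv2.polylines(f,[np.int32([(proj(n,fk(w*np.cos(a),w*np.sin(a),0))[0]-[x,y]+.5)*8 for a in t])],True,(0,200,255),1)
    o.append(f)
cv2.imwrite("pics/ins.png",np.hstack(o))
E
```

```text
time: 28.18
ee_pos: [0.526, -0.1552, 0.1609]
tool_rot: [145.0, -0.1, -5.1]
contact_force: [0.1, -0.1, -1.8]
gripper_width: 0.0249
grasp_force: 59.5
t 28.18 rotvec/pi [-0.0002 -0.0007 -0.0003] deg 0.1
  shift/0.5 in target axes [-0.0012 -0.0022  0.001 ] world [ 0.5254 -0.1545  0.1599]
now fork mm [ 1.1  0.6 67.5] F [ 0.1 -0.1 -1.8] w 24.9 g 59.5 j [ -4.  20.  96. -38.  69. 106.]
```

View pics/ins.png

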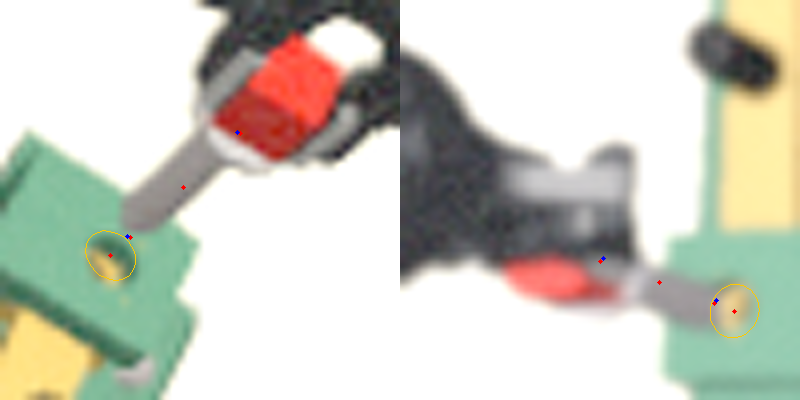

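The crop shows the pin's tip just before the mouth at scene (207,188). The shank axis is parallel to the fork axis but about 1.5–2 mm to fork -y. I correct that and insert in stages.

```bash
python3 -m handwheel '[[0.003,-0.002,0.01,0,0,0,-0.8],[0,0,0.012,0,0,0,-0.8],[0,0,0.012,0,0,0,-0.8],[0,0,0.012,0,0,0,-0.8],[0,0,0.01,0,0,0,-0.8],[0,0,0,0,0,0,-0.8],[0,0,0,0,0,0,-0.8]]'
python3 - <<'E'
from plan import *
plan(TF,fk(0,0,-28)); print(FR.T@telemetry.read_state()["contact_force"])
E
```

```text
time: 29.85
ee_pos: [0.5273, -0.1702, 0.1357]
tool_rot: [145.2, -0.2, -5.0]
contact_force: [4.9, 1.3, -6.2]
gripper_width: 0.0253
grasp_force: 59.0
t 29.85 rotvec/pi [-0.001  -0.0014 -0.0003] deg 0.3
  shift/0.5 in target axes [-0.0065  0.0025  0.1327] world [ 0.5206 -0.2088  0.0821]
now fork mm [-1.2  3.2 38.4] F [ 4.9  1.3 -6.2] w 25.3 g 59.0 j [ -6.  21.  98. -39.  66. 107.]
[-4.9739618   4.74027439 -4.05454232]
```

```bash
python3 -m handwheel '[[0.003,-0.003,0.006,0,0,0,-0.8],[0,0,0.01,0,0,0,-0.8],[0,0,0.01,0,0,0,-0.8],[0,0,0.01,0,0,0,-0.8],[0,0,0,0,0,0,-0.8],[0,0,0,0,0,0,-0.8]]'
python3 - <<'E'
from plan import *
plan(TF,fk(0,0,-28)); print(FR.T@telemetry.read_state()["contact_force"])
E
```

```text
time: 30.6
ee_pos: [0.5267, -0.1804, 0.1206]
tool_rot: [145.1, -0.1, -5.1]
contact_force: [4.7, -0.6, -4.9]
gripper_width: 0.0246
grasp_force: 59.2
t 30.6 rotvec/pi [-0.0003 -0.0006 -0.0002] deg 0.1
  shift/0.5 in target axes [-0.0071  0.003   0.0962] world [ 0.5206 -0.2088  0.0821]
now fork mm [-1.5  3.5 20.1] F [ 4.7 -0.6 -4.9] w 24.6 g 59.2 j [ -7.  22.  99. -40.  64. 108.]
[-2.64789279  4.74926219 -4.17246922]
```

```bash
python3 -m handwheel '[[0.002,-0.001,0.008,0,0,0,-0.8],[0,0,0.01,0,0,0,-0.8],[0,0,0.01,0,0,0,-0.8],[0,0,0.01,0,0,0,-0.8],[0,0,0.01,0,0,0,-0.8],[0,0,0,0,0,0,-0.8],[0,0,0,0,0,0,-0.8]]'
python3 - <<'E'
from plan import *
plan(TF,fk(0,0,-28)); print(FR.T@telemetry.read_state()["contact_force"])
E
```

```text
time: 31.48
ee_pos: [0.526, -0.1938, 0.1009]
tool_rot: [145.0, -0.1, -5.1]
contact_force: [3.3, -3.4, -3.3]
gripper_width: 0.0249
grasp_force: 59.5
t 31.48 rotvec/pi [-0.0002 -0.0002 -0.0002] deg 0.1
  shift/0.5 in target axes [-0.0081  0.0037  0.0486] world [ 0.5206 -0.2088  0.0821]
now fork mm [-1.9  4.  -3.7] F [ 3.3 -3.4 -3.3] w 24.9 g 59.5 j [ -8.  24. 100. -41.  61. 109.]
[ 0.66410937  3.5427434  -4.45506024]
```

Sliding freely, about 24 mm to go.

```bash
python3 -m handwheel '[[0.001,0,0.01,0,0,0,-0.8],[0,0,0.01,0,0,0,-0.8],[0,0,0.01,0,0,0,-0.8],[0,0,0.01,0,0,0,-0.8],[0,0,0.009,0,0,0,-0.8],[0,0,0.003,0,0,0,-0.8],[0,0,0,0,0,0,-0.8]]'
python3 - <<'E'
from plan import *
plan(TF,fk(0,0,-28)); print(FR.T@telemetry.read_state()["contact_force"])
E
```

```text
time: 32.35
ee_pos: [0.5257, -0.2076, 0.0816]
tool_rot: [145.0, -0.2, -5.2]
contact_force: [-0.8, 9.6, 14.3]
gripper_width: 0.0249
grasp_force: 61.2
t 32.35 rotvec/pi [-0.0002 -0.0009 -0.0007] deg 0.2
  shift/0.5 in target axes [-0.0101  0.0033  0.0012] world [ 0.5206 -0.2088  0.0821]
now fork mm [ -1.7   5.1 -27.4] F [-0.8  9.6 14.3] w 24.9 g 61.2 j [-10.  25. 101. -42.  58. 110.]
[ 0.45486827 -1.62373521 17.14512348]
```

```bash
python3 -m handwheel '[[0,0,0.005,0,0,0,-0.8],[0,0,0,0,0,0,-0.8],[0,0,0,0,0,0,-0.8]]'
python3 - <<'E'
from plan import *
plan(TF,fk(0,0,-28)); print(FR.T@telemetry.read_state()["contact_force"])
E
```

```text
time: 32.72
ee_pos: [0.5259, -0.2078, 0.0815]
tool_rot: [145.0, -0.3, -5.1]
contact_force: [-5.3, 21.5, 29.3]
gripper_width: 0.0249
grasp_force: 63.8
t 32.73 rotvec/pi [-0.0001 -0.0014 -0.001 ] deg 0.3
  shift/0.5 in target axes [-0.0104  0.003   0.0007] world [ 0.5206 -0.2088  0.0821]
now fork mm [ -1.5   5.2 -27.6] F [-5.3 21.5 29.3] w 24.9 g 63.8 j [-10.  25. 101. -42.  58. 110.]
[-0.35244268 -7.23155324 36.03632015]
```

```bash
python3 -m handwheel '[[0,0,-0.007,0,0,0,-0.8],[0,0,0,0,0,0,-0.8],[0,0,0,0,0,0,0.2],[0,0,0,0,0,0,0.2],[0,0,0,0,0,0,0.2],[0,0,0,0,0,0,0.2],[0,0,-0.03,0,0,0,0.2],[0,0,-0.08,0,0,0,0.2],[0,0,-0.1,0,0,0,0.2],[0,0,-0.1,0,0,0,0.2],[0,0,-0.1,0,0,0,0.2],[0,0,0,0,0,0,0.2]]'
python3 - <<'E'
from plan import *
plan(TF,fk(0,0,172)); print(FR.T@telemetry.read_state()["contact_force"])
fkR=FR
for n in("scene","top"):
    f=np.mean([vision.grab_frame(n).astype(float) for _ in range(4)],0); r,g,b=f.transpose(2,0,1)
    m=((r-np.maximum(g,b))/(f.max(2)+10)>.42); ys,xs=np.nonzero(m); c=proj(n,fk(0,0,21))[0]; k=np.hypot(xs-c[0],ys-c[1])<15
    print(n,k.sum(),"red centroid",xs[k].mean().round(1),ys[k].mean().round(1))
    # predicted silhouette centroid, grip z 6..36 at fork frame, seated and 5mm proud
    for d in(0,5):
        X=np.array([fk(13*i,13*j,d+z) for i in(-1,1) for j in(-1,1) for z in(6,36)]); h=cv2.convexHull(proj(n,X).astype(np.float32)); M=cv2.moments(h); print("  pred",d,M["m10"]/M["m00"],M["m01"]/M["m00"],M["m00"])
    print([(round(q["p"],2),q["rect"]) for q in nets.masks_of(n,"pin")[:5]])
E
```

```text
time: 34.22
ee_pos: [0.538, -0.0884, 0.2533]
tool_rot: [145.1, -0.6, -4.9]
contact_force: [0.5, -0.6, 0.0]
gripper_width: 0.051
grasp_force: 0.0
t 34.23 rotvec/pi [-0.0007 -0.0032 -0.001 ] deg 0.6
  shift/0.5 in target axes [-0.0131  0.0026  0.0198] world [ 0.5308 -0.0945  0.2459]
now fork mm [ -1.3   6.6 181.9] F [ 0.5 -0.6  0. ] w 51.0 g 0.0 j [  3.  17.  86. -35.  83. 104.]
[ 0.46589506  0.57710706 -0.31598438]
scene 143 red centroid 207.6 188.9
  pred 0 206.7996037143166 188.23214640943485 171.44784780673217
  pred 5 207.62238495186466 187.45852184937954 172.76504321745597
[(0.85, [409.3, 253.5, 49.0, 15.5]), (0.82, [375.0, 223.5, 17.0, 41.7]), (0.75, [198.3, 180.5, 16.3, 20.4])]
top 122 red centroid 356.4 206.1
  pred 0 357.7591568732794 207.02688181247993 163.64356181328185
  pred 5 356.9066783645276 206.70856760561634 164.8126899821218
[(0.68, [112.1, 191.4, 40.6, 22.9]), (0.51, [350.6, 200.3, 14.7, 15.5])]
```

```bash
python3 - <<'E'
from plan import *
from scipy.optimize import minimize
G={}
for n in("scene","top"):
    c=np.int32(proj(n,fk(0,0,18))[0]); x,y=c-16; f=np.mean([vision.grab_frame(n)[y:y+32,x:x+32].astype(float) for _ in range(6)],0)
    G[n]=(x,y,np.clip(((f[:,:,0]-np.maximum(f[:,:,1],f[:,:,2]))/(f.max(2)+10)-.25)/.35,0,1)); print(G[n][2].sum())
def cost(q):
    c,s=np.cos(q[3]/10),np.sin(q[3]/10); e=0
    X=np.array([fk(q[0]+13*(c*i-s*j),q[1]+13*(s*i+c*j),q[2]+k) for i in(-1,1) for j in(-1,1) for k in(6,36)])
    for n,(x,y,red) in G.items():
        u=cv2.convexHull(((proj(n,X)-[x,y]+.5)*16-.5).astype(np.float32)); m=np.zeros((512,512),np.uint8); cv2.fillConvexPoly(m,np.int32(np.round(u*16)),255,shift=4)
        e+=((cv2.resize(m,(32,32),interpolation=cv2.INTER_AREA)/255.-red)**2).sum()
    return e
i=np.array([0,0,1,0.]); r=minimize(cost,i,method="Nelder-Mead",options=dict(initial_simplex=np.vstack([i]+list(i+np.diag([3,3,4,2.])))))
print(r.x,r.fun,[round(cost([0,0,z,0]),1) for z in(0,3,6,9)])
E
python3 lev.py|grep -E " (15|30|45|60|90|105) "
```

```text
145.69957766090033
122.17375210808594
[-2.35313975  2.1349139   2.89421431 -1.21562246] 38.16878051520597 [np.float64(73.7), np.float64(68.3), np.float64(72.1), np.float64(83.2)]
scene 15 19 x -13.5 12.0 -0.7
scene 30 52 x -14.7 12.0 -0.9
scene 45 31 x -12.1 12.0 4.4
scene 60 16 x 4.0 12.0 8.4
scene 90 55 x -12.7 11.9 -0.2
scene 105 56 x -13.6 11.9 -0.6
scene 120 60 x -13.5 11.9 -0.7
top 30 49 x -14.0 12.3 -1.0
top 45 55 x -14.6 11.8 -0.7
top 60 55 x -15.3 11.2 -2.7
top 90 45 x -16.5 12.9 0.6
top 105 56 x -14.3 12.4 -0.3
```

The pin met a hard stop at the expected depth (36 N with no further travel). The lever is centred and the hand is clear, so I hand in.

```bash
python3 -c "
from station import hand_in
print(hand_in())"
```

```text
the job is handed in; nothing more can be done
None
```

I handed the job in with the lever swung into line and the long red-gripped pin pushed to a hard stop and released; the fingers also knocked the blue and turquoise look-alike pins out of place, and the last camera fit (2–3 mm error) could not confirm the seat to within 3 mm.

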